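# Slide the pepper mill home into the cruet rack

## Robot

A 6-joint arm with a two-finger parallel gripper is mounted at the origin on a cart in front of the work surface, level with it; the furniture and walls round the work are solid. World frame = base frame: x ahead of the robot, y to its left, z up, the work surface at z = 0. Lengths are in m, angles in rad, forces in N, time in s.
With the tool pointing down it reaches from about 0.375 to 0.9 m from the base axis. Payload 3.1 kg.
Tool frame: the origin (TCP) lies between the finger pads; the fingertips stand 17 mm ahead of it and the grasp point (between the pads) lies 2 mm behind it; z points along the fingers, y is the line along which they close (so a half turn about z gives the same grasp; the last joint's range is limited). The gripper opens to 85 mm and grips with 20 to 120 N. Pads are 22 mm wide; open, the fingers measure 114 mm over their backs; the gripper's body (76 mm by 85 mm) begins 54 mm behind the grasp point. The pads swing forward as they close: fully open they stand 13 mm farther back than shut.
Start: joints at [0.947, 0.527, 1.433, -0, 1.181, -0.178], TCP at [0.269, 0.564, 0.248] pointing down, gripper open.
Joint ranges: [-3.08, 3.08], [-0.75, 2.2], [0.22, 2.44], [-1.43, 4.57], [0, 2.65], [-2.85, 2.85]. Speed limits (rad/s): [2.79, 2.79, 3.14, 3.14, 3.14, 3.14].

## Interface

Orientations are given as a unit quaternion [x, y, z, w].
In Python, from station import sense, vision, order gives the robot as it stands.
- The arm moves only by the shell command python3 -m crank 'ROWS' [OPENING] [FORCE]. ROWS is JSON, a list of rows, each an object with "dp": the shift along the world's x, y, z in units of 30 mm (1.0 is 30 mm), a list of three; "angular": the turn, a rotation vector about the world's x, y, z in degrees, a list of three. In form: [{"dp": [dx, dy, dz], "angular": [ax, ay, az]}, ...]. A call has 1 to 20 rows; each row shifts and turns the commanded pose from where the row before left it; what a row does not reach is not made up. A row lasts 1/10 s, in which the tool goes at most 50 mm and 8.59 degrees, less where a joint would pass 70% of its speed; a pose out of reach is approached as far as the arm can. A call is refused whole if a number of a shift passes 1 or a number of a turn 8.59, either way. A call with a gripper value outside its range is refused whole. OPENING is the closure, from 0 (fully open) to 1 (shut), set as the call begins (- or left out, the last holds). The fingers move at their own pace and stop on an object; FORCE is the grip in N (left out, the last holds). Time passes only in rows, so rows that do not move let the fingers close. It gives the time, the measured TCP pose, the force, the opening and the grip force at its end, in the units of the state.
- sense(): the state, without advancing time (a new reading comes with each control period).
- vision.snapshot(name): name is "scene" or "top"; returns a dict with "image" (384x512x3 uint8, blue, green, red), "range_z" (384x512 float32, m along the optical axis (not along the pixel's ray), 0 where there is no reading), "mtx" (3x3 intrinsics, pixels), "pose" (4x4, takes a point from camera to world coordinates). Camera axes: x right, y down, z forward; pixel columns grow to the right and rows downward; lengths in m; the calibration is good to about 2 mm. A picture is of the moment at which its call begins.
- order.sign_off(): hands the job in; it is judged then, once.
The state is a dict: "t": time; "q": joint angles; "qd": joint speeds; "tau": joint torques, N m; "tcp_pos": TCP position; "tool_rot": TCP orientation; "force": force on the tool from outside, world axes, zero at the start; "ft_torque": the same for the moment, N m; "finger_gap": opening from 0.0 (shut) to 1.0 (fully open); "gripper_force": force on a finger pad.
Only numpy, scipy, OpenCV 4.12 (cv2) and the standard library are available. Lean on these libraries where they do the work, as an engineer would, in place of code of your own. Each camera call takes 0.05 s, during which the arm holds its last target. There are 200 camera calls.

## Task

Put the tall wooden pepper mill away by pushing it: with the fingertips low on its body, slide it gently across the worktop, upright all the way, into the free bay of the low wooden cruet rack, until it stands on the round blue felt pad there. Do not lift, tip, squeeze or ram the mill, and leave the salt shaker in the other bay and everything else on the worktop where they are. Finish with the hand clear.

Things in the scene. Friction and masses are not known exactly. Their poses are not given: they have to be found in the camera images.
- pepper_mill: tall turned wooden pepper mill, round, loose, 150 mm high, foot (widest part) 58 mm in diameter, head 50 mm in diameter 109 to 139 mm up; 0.15 to 0.31 kg. Origin: centre of its underside, z up. Stands to the left of the rack. Pushed below 25 mm above the worktop it slides, pushed high it tips. Lean the hand back so that only fingertips, pointing forward and down, meet it: a hand straight above hits its head.
- cruet_rack: low dark wooden rack fixed on the worktop, no floor, 2 bays. Origin: on the worktop midway between the bay centres (y = +-49 mm); +x leads into the bays, to the robot's right (world -y, turned up to 0.25 rad), z up. Back board's front at x = 33 mm, 212 mm wide, 62 mm high, brass rail to 77 mm. Walls at y = -98, 0, 98 mm, 12 mm thick, 30 mm high, run from the board to x = -13 mm; each bay is 86 mm wide inside.
- felt_pad: thin flat round blue felt pad, 70 mm in diameter, under 1 mm thick (no step to climb), marking the free bay: the one nearer the robot or the farther. Origin: its centre, which is that bay's centre, on the worktop. A mill centred on it stands 4 mm off the back board.
- salt_shaker: salt shaker, clear glass with grey contents and grey domed cap, 44 mm in diameter, 90 mm high, loose, standing in the other bay of the rack. Origin: centre of its underside. Leave it.
- tin: red food tin, 75 mm in diameter, 58 mm high, loose, at the back beyond the work. Origin: centre of its underside. Leave it.
- spice_jar: slim glass spice jar with a dark lid, 41 mm in diameter, 105 mm high, loose, at the back beyond the work. Origin: centre of its underside. Leave it.
- garlic: garlic bulb, 60 mm across, 59 mm high, loose, at the back beyond the work. Origin: centre of its underside. Leave it.
- mug: cream mug with a green band, 84 mm in diameter, 120 mm with its handle, 91 mm high, loose, left of the mill. Origin: centre of its underside. Leave it.
There are look-alikes about, which are no part of the job. Leave any orange look-alike of the pepper_mill alone.

How it is judged:
By the outcome, as a careful person would: the job done as asked, in the order asked, and still so for the second after the job is handed in, with the robot touching nothing.
It also fails if it takes over 54 s, if anything falls off the work surface, if the arm or the gripper's body presses on something with over 40 N, if the wrist force passes 120 N, or if a joint passes its speed limit or range.

## Working session

There is one attempt and no reset: what is moved stays moved. The work goes in short steps, Python scripts to look and compute and a shell command to move; the robot and the scene stay as the last step left them, time stands still between calls to the robot, and variables do not carry over. Pictures are saved under pics/ and viewed, at most 10 in all, crops included, and the job is handed in when it is done.

```bash
mkdir -p pics; ls; python3 - <<'E'
from station import sense, vision
import cv2,numpy as np
s=sense();print(s['t'],s['tcp_pos'],s['tool_rot'])
for n in('scene','top'):
    d=vision.snapshot(n);cv2.imwrite(f'pics/{n}0.png',d['image']);np.savez(f'{n}0.npz',**d);print(d['mtx'].round(1),d['pose'].round(3))
E
```

```text
pics
0.0 [0.26905293 0.56336649 0.24731532] [ 2.21024427e-01  9.75267649e-01 -1.02209779e-03 -4.12968661e-04]
[[402.5   0.  255.7]
 [  0.  402.5 189. ]
 [  0.    0.    1. ]] [[ 0.81  -0.404  0.425  0.193]
 [-0.586 -0.581  0.565 -0.319]
 [ 0.019 -0.707 -0.707  0.721]
 [ 0.     0.     0.     1.   ]]
[[362.1   0.  256. ]
 [  0.  362.1 194.3]
 [  0.    0.    1. ]] [[ 0.029 -0.984  0.173  0.409]
 [-1.    -0.03  -0.006  0.205]
 [ 0.011 -0.173 -0.985  1.146]
 [ 0.     0.     0.     1.   ]]
```

View pics/scene0.png

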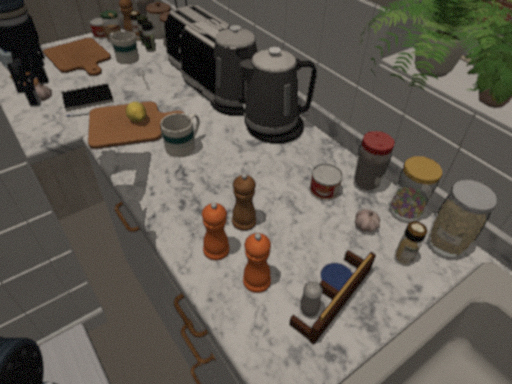

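View pics/top0.png

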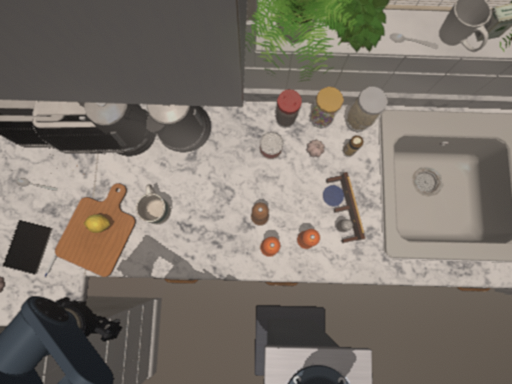

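The scene view shows the brown mill at (244,202), orange look-alikes at (215,231) and (257,262), and the rack at (335,300) with the blue pad in its far bay at (336,274) and the salt at (311,297). In the top view the mill is at (260,213), the orange ones at (271,246) and (310,238), the pad at (333,195), and the mug at (152,208).
Could be taken for the mill: brown (244,202), orange (215,231), orange (257,262), distant brown mill (125,5) and a spice jar (410,242). I choose the brown one at (244,202).

```bash
cat > h.py <<'E'
import numpy as np,cv2
from scipy.optimize import least_squares
def cloud(d):
    h,w=d['range_z'].shape;v,u=np.mgrid[:h,:w];z=d['range_z'];K=d['mtx']
    p=np.stack([(u-K[0,2])/K[0,0]*z,(v-K[1,2])/K[1,1]*z,z],-1)
    P=p@d['pose'][:3,:3].T+d['pose'][:3,3];P[z<=0]=np.nan;return P
def circ(p,r):
    f=lambda c:np.hypot(*(p-c).T)-r
    return least_squares(f,p.mean(0),loss='soft_l1',f_scale=.002).x
def ray(d,u,v,z):
    q=d['pose'][:3,:3]@np.array([(u-d['mtx'][0,2])/d['mtx'][0,0],(v-d['mtx'][1,2])/d['mtx'][1,1],1]);o=d['pose'][:3,3]
    return (o+q*(z-o[2])/q[2])[:2]
def big(m,box):
    k=np.zeros_like(m);x0,y0,x1,y1=box;k[y0:y1,x0:x1]=m[y0:y1,x0:x1]
    n,l,s,c=cv2.connectedComponentsWithStats(k.astype(np.uint8));return l==1+s[1:,4].argmax()
E
python3 - <<'E'
from h import *
S=dict(np.load('scene0.npz'));T=dict(np.load('top0.npz'))
for n,d,boxes in(('scene',S,{'mill':(228,170,262,232),'or1':(198,198,232,262),'or2':(240,228,275,294)}),('top',T,{'mill':(245,195,275,228),'or1':(258,232,284,260),'or2':(296,226,323,252)})):
    P=cloud(d)
    for k,(x0,y0,x1,y1) in boxes.items():
        q=P[y0:y1,x0:x1].reshape(-1,3);q=q[q[:,2]>.012];
        if n=='top':
            t=q[(q[:,2]>.105)];print(n,k,'top',t[:,2].max(),(t[:,:2].max(0)+t[:,:2].min(0))/2,t[:,:2].mean(0),len(t))
        else:
            t=q[(q[:,2]>.115)&(q[:,2]<.135)][:,:2];print(n,k,'head',circ(t,.025));t=q[(q[:,2]>.01)&(q[:,2]<.02)][:,:2];print('  foot',len(t) and circ(t,.029))
    hsv=cv2.cvtColor(d['image'],cv2.COLOR_BGR2HSV);b=(hsv[...,0]>100)&(hsv[...,0]<130)&(hsv[...,1]>90)
    m=big(b,(310,255,365,300) if n=='scene' else (318,180,348,212));
    v,u=np.nonzero(m);w=np.array([ray(d,a,c,0) for a,c in zip(u,v)]);print(n,'pad',m.sum(),w.mean(0),w.min(0),w.max(0))
    # rack board/rail points
    bx=(285,245,380,345) if n=='scene' else (325,168,370,246)
    q=P[bx[1]:bx[3],bx[0]:bx[2]].reshape(-1,3);r=q[(q[:,2]>.055)&(q[:,2]<.085)];
    np.save(n+'_r.npy',r);c=cv2.fitLine(r[:,:2].astype(np.float32),cv2.DIST_HUBER,0,.01,.01).ravel();print(n,'rail',len(r),c,np.arctan2(c[1],c[0]),r.min(0),r.max(0))
    P2=P.reshape(-1,3)
cv2.imwrite('pics/crop.png',cv2.resize(S['image'][150:345,190:400],None,fx=3,fy=3,interpolation=2))
E
```

```text
scene mill head [0.543563   0.19026794]
  foot [0.54198598 0.1891938 ]
scene or1 head [0.44723437 0.15570808]
  foot [0.4457087  0.15723739]
scene or2 head [0.47297753 0.04427991]
  foot [0.4724859  0.04237486]
scene pad 493 [ 0.61584358 -0.04415795] [ 0.58696762 -0.0728337 ] [ 0.64729181 -0.01636859]
scene rail 1021 [ 0.97581047  0.21861833  0.58283854 -0.09850228] 0.22039835 [ 0.47299687 -0.12973813  0.05500852] [ 0.67863315 -0.05688156  0.08493182]
top mill top 0.1521250413482086 [0.54091248 0.18546052] [0.53998729 0.18643768] 242
top or1 top 0.15429986807089247 [0.4450716  0.15192475] [0.44481322 0.1519181 ] 251
top or2 top 0.1529490464206632 [0.4703649  0.04026974] [0.47003069 0.04204568] 254Traceback (most recent call last):
  File "<stdin>", line 12, in <module>
  File "h.py", line 15, in big
    n,l,s,c=cv2.connectedComponentsWithStats(k.astype(np.uint8));return l==1+s[1:,4].argmax()
                                                                             ~~~~~~~~~~~~~~^^
ValueError: attempt to get argmax of an empty sequence
```

```bash
python3 - <<'E'
from h import *
S=dict(np.load('scene0.npz'));T=dict(np.load('top0.npz'))
cv2.imwrite('pics/crop.png',np.hstack([cv2.resize(S['image'][160:345,195:385],None,fx=2.1,fy=2.1,interpolation=2),cv2.resize(T['image'][160:260,245:345+0],(388,388),interpolation=2)]))
for n,d in(('scene',S),('top',T)):
    P=cloud(d);I=d['image'].astype(int)
    b=(I[...,0]>I[...,2]+18)&(I[...,0]>I[...,1]+8)
    m=big(b,(310,255,365,300) if n=='scene' else (318,180,348,212))
    v,u=np.nonzero(m);w=np.array([ray(d,a,c,0) for a,c in zip(u,v)]);c,r=cv2.minEnclosingCircle(w.astype(np.float32)*1000);print(n,'pad',m.sum(),w.mean(0),w.min(0),w.max(0),c,r)
    bx=(285,245,380,345) if n=='scene' else (325,168,370,246)
    q=P[bx[1]:bx[3],bx[0]:bx[2]].reshape(-1,3);r=q[(q[:,2]>.05)&(q[:,2]<.085)][:,:2]
    a=.22;
    for _ in range(6):
        e=np.array([np.cos(a),np.sin(a)]);nn=np.array([e[1],-e[0]]) # nn ~ +x rack
        o=np.median(r@nn);k=abs(r@nn-o)<.012;r=r[k];L=cv2.fitLine(r.astype(np.float32),cv2.DIST_HUBER,0,.01,.01).ravel();L=L*np.sign(L[0]) if L[0]<0 else L;a=np.arctan2(L[1],L[0])
    e=np.array([np.cos(a),np.sin(a)]);nn=np.array([e[1],-e[0]]);s=r@e;x=r@nn
    mid=(np.percentile(s,.5)+np.percentile(s,99.5))/2;print(n,'rail ang',a,'len',np.ptp(s),'x',np.percentile(x,[2,50,98]))
    ox=np.median(x)-.039;org=e*mid+nn*ox
    print(' origin',org,'far bay',org+e*.049)
E
```

```text
scene pad 526 [ 0.61576068 -0.0437109 ] [ 0.5868396 -0.0728337] [ 0.64746383 -0.01572926] (615.855712890625, -45.64474105834961) 32.7451057434082
scene rail ang 0.23901568 len 0.2131920312356992 x [0.22547372 0.2342391  0.2392462 ]
 origin [ 0.56627405 -0.06296579] far bay [ 0.61388105 -0.05136522]
top pad 301 [ 0.61511155 -0.04906606] [ 0.58331266 -0.0781918 ] [ 0.64561266 -0.01996681] (614.7630004882812, -48.61759567260742) 32.12575149536133
top rail ang 0.24323396 len 0.21087554357540034 x [0.22847102 0.23364266 0.24003494]
 origin [ 0.56645704 -0.05998125] far bay [ 0.61401469 -0.04817996]
```

View pics/crop.png

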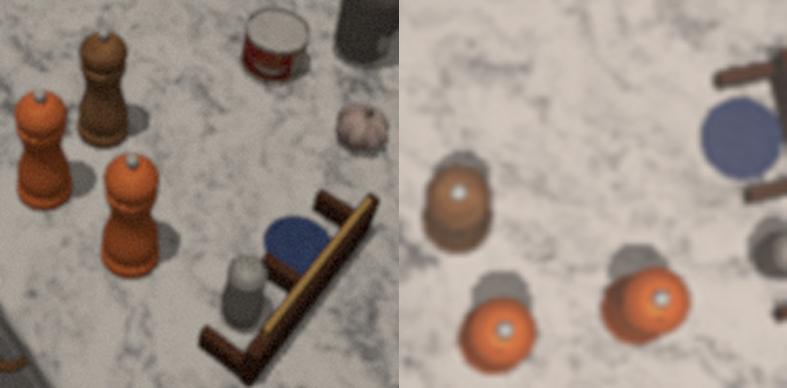

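The close crop confirms it: the plain brown mill at the left centre is the one, and the two orange ones are the look-alikes. The pad lies in the far bay. I'll push along (0.302,-0.953), with the fingers partly closed as a cradle and the hand leaned back 45°.

```bash
cat > aim.py <<'E'
# usage: aim.py along height tilt : delta to tip-centre target (mill->pad line, m from mill centre)
import sys
from h import *
from station import sense
from scipy.spatial.transform import Rotation as R
M=np.array([.5415,.188]);P=np.array([.615,-.0475]);d=(P-M)/np.linalg.norm(P-M);d3=np.r_[d,0]
al,hz,ti=map(float,sys.argv[1:4]);t=np.radians(ti)
z=d3*np.sin(t)-np.r_[0,0,np.cos(t)];y=np.r_[-d[1],d[0],0];x=np.cross(y,z)
tip=np.r_[M+d*al,hz];tcp=tip-.017*z
s=sense();c=R.from_quat(s['tool_rot']);w=(R.from_matrix(np.c_[x,y,z])*c.inv()).as_rotvec(degrees=True)
print('d',d.round(3),'dp units',((tcp-s['tcp_pos'])/.03).round(2),'ang',w.round(1),'q',np.round(s['q'],2),'t',s['t'],'F',np.round(s['force'],1),'gap',s['finger_gap'])
tp=s['tcp_pos']+.017*c.as_matrix()[:,2];v=tp-np.r_[M,0];print('tip',tp.round(4),'along',v[:2]@d,'lat',v[:2]@y[:2],'dist mill-pad',np.linalg.norm(P-M))
E
python3 - <<'E'
from h import *
T=dict(np.load('top0.npz'));q=cloud(T)[180:235,128:180].reshape(-1,3);q=q[q[:,2]>.05];print('mug',q.min(0),q.max(0))
E
python3 aim.py -0.055 .23 0
```

```text
mug [0.50429556 0.46590441 0.05015003] [0.62054493 0.55096454 0.09528633]
d [ 0.298 -0.955] dp units [ 8.530e+00 -1.076e+01 -1.000e-02] ang [  0.1  -0.1 -47.1] q [ 0.95  0.53  1.43 -0.    1.18 -0.18] t 0.1 F [ 0.6 -1.2  1.5] gap 0.9995641747795312
tip [0.2691 0.5634 0.2304] along -0.4395121536803076 lat -0.14822075459258618 dist mill-pad 0.2467032630509779
```

```bash
python3 -m crank '[{"dp":[0.6,-0.75,0],"angular":[0,0,-3.4]},{"dp":[0.6,-0.75,0],"angular":[0,0,-3.4]},{"dp":[0.6,-0.75,0],"angular":[0,0,-3.4]},{"dp":[0.6,-0.75,0],"angular":[0,0,-3.4]},{"dp":[0.6,-0.75,0],"angular":[0,0,-3.4]},{"dp":[0.6,-0.75,0],"angular":[0,0,-3.4]},{"dp":[0.6,-0.75,0],"angular":[0,0,-3.4]},{"dp":[0.6,-0.75,0],"angular":[0,0,-3.4]},{"dp":[0.6,-0.75,0],"angular":[0,0,-3.4]},{"dp":[0.6,-0.75,0],"angular":[0,0,-3.4]},{"dp":[0.6,-0.75,0],"angular":[0,0,-3.4]},{"dp":[0.6,-0.75,0],"angular":[0,0,-3.4]},{"dp":[0.6,-0.75,0],"angular":[0,0,-3.4]},{"dp":[0.6,-0.75,0],"angular":[0,0,-3.4]},{"dp":[0,0,0],"angular":[0,0,0]}]' 0.6 20; python3 aim.py -0.055 .23 45
```

```text
t: 1.6
tcp_pos: [0.5238, 0.2463, 0.248]
tool_rot: [0.598, 0.802, -0.0, 0.001]
force: [-0.1, 0.5, -0.8]
finger_gap: 0.399
gripper_force: 0.0
d [ 0.298 -0.955] dp units [-0.08  0.19 -0.2 ] ang [-43.  -13.1   0.7] q [ 0.25  0.47  1.55 -0.    1.12 -0.04] t 1.6 F [-0.1  0.5 -0.8] gap 0.3986266626083664
tip [0.5238 0.2462 0.231 ] along -0.06086383603845738 lat 0.000477352879201418 dist mill-pad 0.2467032630509779
```

```bash
python3 -m crank '[{"dp":[0,0,0],"angular":[-4.3,-1.3,0]},{"dp":[0,0,0],"angular":[-4.3,-1.3,0]},{"dp":[0,0,0],"angular":[-4.3,-1.3,0]},{"dp":[0,0,0],"angular":[-4.3,-1.3,0]},{"dp":[0,0,0],"angular":[-4.3,-1.3,0]},{"dp":[0,0,0],"angular":[-4.3,-1.3,0]},{"dp":[0,0,0],"angular":[-4.3,-1.3,0]},{"dp":[0,0,0],"angular":[-4.3,-1.3,0]},{"dp":[0,0,0],"angular":[-4.3,-1.3,0]},{"dp":[0,0,0],"angular":[-4.3,-1.3,0]},{"dp":[0,0,0],"angular":[0,0,0]}]'; python3 aim.py -0.060 .03 45; python3 - <<'E'
from h import *
from station import vision
S=vision.snapshot('scene')['image'];T=vision.snapshot('top')['image']
cv2.imwrite('pics/tilt.png',np.hstack([cv2.resize(S[100:340,150:390],(400,400)),cv2.resize(T[140:300,200:360],(400,400))]))
E
```

```text
t: 2.7
tcp_pos: [0.5197, 0.2504, 0.2461]
tool_rot: [0.549, 0.743, -0.229, 0.306]
force: [0.0, 0.2, 0.2]
finger_gap: 0.398
gripper_force: 0.0
d [ 0.298 -0.955] dp units [ 0.01  0.21 -6.8 ] ang [ 0.  -0.3  0.3] q [ 0.58  0.64  1.47 -0.76  1.38  0.58] t 2.7 F [0.  0.2 0.2] gap 0.39819727041637754
tip [0.5232 0.2389 0.2341] along -0.05400586129567962 lat -0.002344799049541518 dist mill-pad 0.2467032630509779
```

View pics/tilt.png

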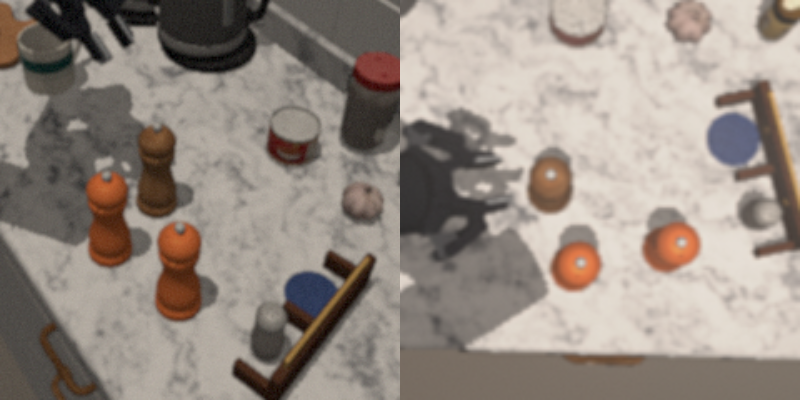

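The tilted hand hovers left of the brown mill: tips at about (500,185) in the right half, nothing touched. The orange mills are at (577,262) and (672,245). I'll check how wide the hand is against them.

```bash
python3 - <<'E'
from h import *
from station import vision,sense
s=sense();d=np.array([.298,-.955]);y=np.array([.955,.298])
q=np.vstack([cloud(vision.snapshot(n))[100:330,60:280].reshape(-1,3) for n in('top','scene')])
q=q[(q[:,2]>.19)&(q[:,1]<.5)&(q[:,1]>.15)&(q[:,0]>.3)&(q[:,0]<.75)];v=q[:,:2]-np.array([.5415,.188]);a=v@d;l=v@y
for lo in np.arange(-.26,-.02,.02):
    k=(a>lo)&(a<=lo+.02)
    if k.sum()>3:print(round(lo,2),k.sum(),'lat',np.percentile(l[k],[1,99]).round(3),'z-tip',(np.percentile(q[k,2],[1,99])-.234).round(3))
E
```

```text
-0.26 937 lat [-0.164  0.197] z-tip [0.241 0.4  ]
-0.24 1735 lat [-0.166  0.282] z-tip [-0.029  0.415]
-0.22 1927 lat [-0.169  0.278] z-tip [-0.029  0.428]
-0.2 2080 lat [-0.173  0.178] z-tip [0.151 0.437]
-0.18 1442 lat [-0.18   0.173] z-tip [0.126 0.444]
-0.16 622 lat [-0.192  0.168] z-tip [0.107 0.434]
-0.14 557 lat [-0.067  0.161] z-tip [0.056 0.363]
-0.12 840 lat [-0.067  0.155] z-tip [0.039 0.364]
-0.1 786 lat [-0.058  0.149] z-tip [0.023 0.366]
-0.08 566 lat [-0.047  0.143] z-tip [0.001 0.368]
-0.06 274 lat [-0.032  0.137] z-tip [0.001 0.37 ]
-0.04 89 lat [0.124 0.131] z-tip [0.347 0.373]
```

```bash
python3 -m crank '[{"dp":[0,0.1,-0.8],"angular":[0,0,0]},{"dp":[0,0.1,-0.8],"angular":[0,0,0]},{"dp":[0,0,-0.8],"angular":[0,0,0]},{"dp":[0,0,-0.8],"angular":[0,0,0]},{"dp":[0,0,-0.8],"angular":[0,0,0]},{"dp":[0,0,-0.8],"angular":[0,0,0]},{"dp":[0,0,-0.8],"angular":[0,0,0]},{"dp":[0,0,-0.6],"angular":[0,0,0]},{"dp":[0,0,-0.4],"angular":[0,0,0]},{"dp":[0,0,0],"angular":[0,0,0]},{"dp":[0,0,0],"angular":[0,0,0]}]' 0.7; python3 aim.py -0.060 .013 45
```

```text
t: 4.0
tcp_pos: [0.5219, 0.255, 0.0509]
tool_rot: [0.551, 0.742, -0.228, 0.307]
force: [0.3, 0.8, 1.0]
finger_gap: 0.301
gripper_force: 0.0
d [ 0.298 -0.955] dp units [-0.06  0.06 -0.86] ang [-0.1 -0.   0.5] q [ 0.59  0.93  1.52 -0.84  1.14  0.84] t 4.0 F [0.3 0.8 1. ] gap 0.3011809847840818
tip [0.5254 0.2435 0.0389] along -0.05774630276278572 lat 0.0011392590179573683 dist mill-pad 0.2467032630509779
```

```bash
python3 -m crank '[{"dp":[-0.06,0.06,-0.3],"angular":[0,0,0]},{"dp":[0,0,-0.3],"angular":[0,0,0]},{"dp":[0,0,-0.2],"angular":[0,0,0]},{"dp":[0,0,-0.1],"angular":[0,0,0]},{"dp":[0,0,0],"angular":[0,0,0]},{"dp":[0,0,0],"angular":[0,0,0]}]'; python3 aim.py -0.040 .012 45; python3 - <<'E'
from h import *
from station import vision
S=vision.snapshot('scene')['image'];T=vision.snapshot('top')['image']
cv2.imwrite('pics/low.png',np.hstack([cv2.resize(S[130:290,170:330],(400,400)),cv2.resize(T[160:280,210:330],(400,400))]))
E
```

```text
t: 4.6
tcp_pos: [0.5197, 0.2567, 0.0233]
tool_rot: [0.551, 0.742, -0.228, 0.307]
force: [-0.3, -0.1, -0.2]
finger_gap: 0.298
gripper_force: 0.0
d [ 0.298 -0.955] dp units [ 0.21 -0.63  0.02] ang [-0.1 -0.   0.5] q [ 0.59  0.98  1.52 -0.85  1.12  0.87] t 4.6 F [-0.3 -0.1 -0.2] gap 0.297697100283133
tip [0.5232 0.2452 0.0113] along -0.06006266985346829 lat -0.0004701920210079249 dist mill-pad 0.2467032630509779
```

View pics/low.png

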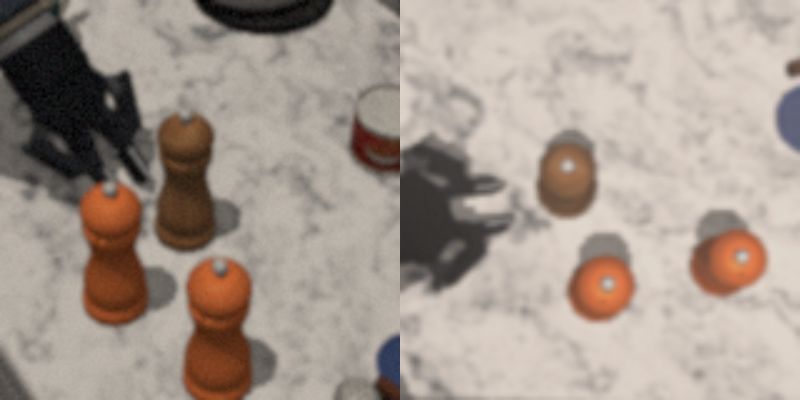

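The tips are low and centred behind the brown mill (tips at about (507,203) and the mill's foot at about (567,190) in the right half). They are clear of the orange mills. Now I'll ease into contact.

```bash
python3 -m crank '[{"dp":[0.04,-0.125,0],"angular":[0,0,0]},{"dp":[0.04,-0.125,0],"angular":[0,0,0]},{"dp":[0.04,-0.125,0],"angular":[0,0,0]},{"dp":[0.04,-0.125,0],"angular":[0,0,0]},{"dp":[0.04,-0.125,0],"angular":[0,0,0]},{"dp":[0.04,-0.125,0],"angular":[0,0,0]},{"dp":[0.04,-0.125,0],"angular":[0,0,0]},{"dp":[0.04,-0.125,0],"angular":[0,0,0]}]'; python3 aim.py 0.07 .012 45
cat > where.py <<'E'
from h import *
from station import vision
M=np.array([.5415,.188]);P=np.array([.615,-.0475]);d=(P-M)/np.linalg.norm(P-M);y=np.array([-d[1],d[0]])
T=vision.snapshot('top');S=vision.snapshot('scene')
for n,D in(('top',T),('scene',S)):
    H=cv2.cvtColor(D['image'],cv2.COLOR_BGR2HSV);C=cloud(D);k=(H[...,0]<18)&(H[...,1]>70)&(H[...,2]>40)&(C[...,2]>.108)&(C[...,2]<.16)&(H[...,1]<190)
    L=C-np.r_[M,0];a=L[...,:2]@d;l=L[...,:2]@y;k&=(abs(l)<.06)&(a>-.06)&(a<.3)
    q=C[k]
    for lo,hi in((.108,.16),(.112,.137)):
        p=q[(q[:,2]>lo)&(q[:,2]<hi)][:,:2]
        c=circ(p,.025) if n=='scene' else (p.max(0)+p.min(0))/2
        print(n,len(p),'head',c.round(4),'along',((c-M)@d).round(4),'lat',((c-M)@y).round(4),'ztop',q[:,2].max().round(3))
E
python3 where.py
```

```text
t: 5.5
tcp_pos: [0.5293, 0.2264, 0.0233]
tool_rot: [0.551, 0.742, -0.228, 0.307]
force: [-1.2, 1.5, 0.2]
finger_gap: 0.304
gripper_force: 0.8
d [ 0.298 -0.955] dp units [ 0.98 -3.12  0.02] ang [-0.1 -0.   0.5] q [ 0.54  0.97  1.55 -0.89  1.08  0.88] t 5.5 F [-1.2  1.5  0.2] gap 0.3038869713767509
tip [0.5328 0.2149 0.0112] along -0.028263538149458367 lat -0.0002835442336018848 dist mill-pad 0.2467032630509779
top 210 head [0.5408 0.1881] along -0.0002 lat -0.0006 ztop 0.15
top 154 head [0.5408 0.1881] along -0.0002 lat -0.0006 ztop 0.15
scene 373 head [0.5457 0.1908] along -0.0015 lat 0.0048 ztop 0.145
scene 257 head [0.5449 0.1897] along -0.0006 lat 0.0038 ztop 0.145
```

```bash
python3 -m crank '[{"dp":[0.05,-0.12,0],"angular":[0,0,0]},{"dp":[0.055,-0.12,0],"angular":[0,0,0]},{"dp":[0.055,-0.12,0],"angular":[0,0,0]},{"dp":[0.055,-0.12,0],"angular":[0,0,0]},{"dp":[0.055,-0.12,0],"angular":[0,0,0]},{"dp":[0.055,-0.12,0],"angular":[0,0,0]},{"dp":[0.055,-0.12,0],"angular":[0,0,0]},{"dp":[0.055,-0.12,0],"angular":[0,0,0]}]'; python3 aim.py 0.07 .012 45;python3 where.py
```

```text
t: 6.4
tcp_pos: [0.5424, 0.1976, 0.0233]
tool_rot: [0.551, 0.742, -0.228, 0.307]
force: [-0.4, 1.3, -0.6]
finger_gap: 0.302
gripper_force: 0.6
d [ 0.298 -0.955] dp units [ 0.54 -2.16  0.02] ang [-0.1 -0.1  0.5] q [ 0.49  0.97  1.58 -0.93  1.04  0.87] t 6.4 F [-0.4  1.3 -0.6] gap 0.3020644820133051
tip [0.5459 0.1861 0.0112] along 0.003116272002473387 lat 0.003640678327056062 dist mill-pad 0.2467032630509779
top 206 head [0.5544 0.1589] along 0.0316 lat 0.0036 ztop 0.146
top 156 head [0.5544 0.1589] along 0.0316 lat 0.0036 ztop 0.146
scene 389 head [0.559 0.162] along 0.03 lat 0.009 ztop 0.141
scene 262 head [0.5581 0.1608] along 0.0309 lat 0.0078 ztop 0.141
```

The mill slides upright and follows the cradle, with about 1.5 N on the tool. I'll continue.

```bash
python3 -m crank '[{"dp":[0.055,-0.12,0],"angular":[0,0,0]},{"dp":[0.055,-0.12,0],"angular":[0,0,0]},{"dp":[0.055,-0.12,0],"angular":[0,0,0]},{"dp":[0.055,-0.12,0],"angular":[0,0,0]},{"dp":[0.055,-0.12,0],"angular":[0,0,0]},{"dp":[0.055,-0.12,0],"angular":[0,0,0]},{"dp":[0.055,-0.12,0],"angular":[0,0,0]},{"dp":[0.055,-0.12,0],"angular":[0,0,0]},{"dp":[0.055,-0.12,0],"angular":[0,0,0]},{"dp":[0.055,-0.12,0],"angular":[0,0,0]},{"dp":[0.055,-0.12,0],"angular":[0,0,0]},{"dp":[0.055,-0.12,0],"angular":[0,0,0]}]'; python3 aim.py 0.2187 .012 45;python3 where.py
```

```text
t: 7.7
tcp_pos: [0.5622, 0.1544, 0.0233]
tool_rot: [0.551, 0.742, -0.228, 0.307]
force: [-0.6, 1.1, 0.7]
finger_gap: 0.296
gripper_force: 0.6
d [ 0.298 -0.955] dp units [ 1.36 -5.46  0.02] ang [-0.1 -0.   0.5] q [ 0.41  0.96  1.6  -0.99  0.99  0.86] t 7.7 F [-0.6  1.1  0.7] gap 0.2959958057787224
tip [0.5657 0.1429 0.0113] along 0.05022647948949098 lat 0.009686828321443549 dist mill-pad 0.2467032630509779
top 199 head [0.5745 0.1163] along 0.0783 lat 0.0101 ztop 0.142
top 147 head [0.5745 0.1163] along 0.0783 lat 0.0101 ztop 0.142
scene 393 head [0.579  0.1187] along 0.0773 lat 0.0151 ztop 0.142
scene 256 head [0.5779 0.1177] along 0.078 lat 0.0138 ztop 0.142
```

```bash
python3 -m crank '[{"dp":[0.035,-0.13,0],"angular":[0,0,0]},{"dp":[0.035,-0.13,0],"angular":[0,0,0]},{"dp":[0.035,-0.13,0],"angular":[0,0,0]},{"dp":[0.035,-0.13,0],"angular":[0,0,0]},{"dp":[0.035,-0.13,0],"angular":[0,0,0]},{"dp":[0.035,-0.13,0],"angular":[0,0,0]},{"dp":[0.035,-0.13,0],"angular":[0,0,0]},{"dp":[0.035,-0.13,0],"angular":[0,0,0]},{"dp":[0.035,-0.13,0],"angular":[0,0,0]},{"dp":[0.035,-0.13,0],"angular":[0,0,0]},{"dp":[0.035,-0.13,0],"angular":[0,0,0]},{"dp":[0.035,-0.13,0],"angular":[0,0,0]},{"dp":[0.035,-0.13,0],"angular":[0,0,0]},{"dp":[0.035,-0.13,0],"angular":[0,0,0]},{"dp":[0.035,-0.13,0],"angular":[0,0,0]},{"dp":[0.035,-0.13,0],"angular":[0,0,0]}]'; python3 aim.py 0.2187 .012 45;python3 where.py;  python3 - <<'E'
from h import *
from station import vision
S=vision.snapshot('scene')['image'];T=vision.snapshot('top')['image']
cv2.imwrite('pics/mid.png',np.hstack([cv2.resize(S[170:350,220:400],(400,400)),cv2.resize(T[150:270,250:370],(400,400))]))
E
```

```text
t: 9.4
tcp_pos: [0.579, 0.092, 0.0233]
tool_rot: [0.551, 0.742, -0.228, 0.307]
force: [-1.1, 1.7, 0.1]
finger_gap: 0.299
gripper_force: 0.6
d [ 0.298 -0.955] dp units [ 0.8  -3.38  0.02] ang [-0.1 -0.   0.5] q [ 0.31  0.95  1.65 -1.09  0.92  0.87] t 9.4 F [-1.1  1.7  0.1] gap 0.2993243924877041
tip [0.5824 0.0805 0.0113] along 0.11482863212930026 lat 0.007049002947804524 dist mill-pad 0.2467032630509779
top 194 head [0.5908 0.0538] along 0.1428 lat 0.007 ztop 0.145
top 137 head [0.5908 0.0538] along 0.1428 lat 0.007 ztop 0.145
scene 417 head [0.5963 0.0559] along 0.1424 lat 0.013 ztop 0.141
scene 276 head [0.5953 0.0549] along 0.1431 lat 0.0117 ztop 0.141
```

View pics/mid.png

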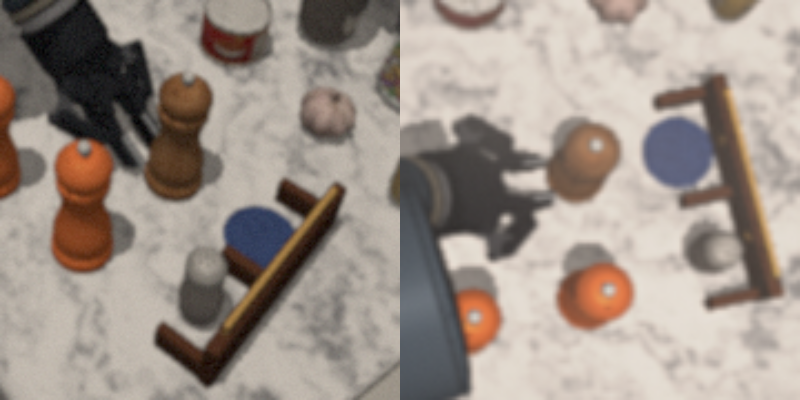

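The mill is upright in the cradle at (585,165) in the right half, in line with the free bay; the pad is at (678,152), and the hand clears the orange mills at (598,290) and (475,320).

```bash
python3 -m crank '[{"dp":[0.03,-0.13,0],"angular":[0,0,0]},{"dp":[0.03,-0.13,0],"angular":[0,0,0]},{"dp":[0.03,-0.13,0],"angular":[0,0,0]},{"dp":[0.03,-0.13,0],"angular":[0,0,0]},{"dp":[0.03,-0.13,0],"angular":[0,0,0]},{"dp":[0.03,-0.13,0],"angular":[0,0,0]},{"dp":[0.03,-0.13,0],"angular":[0,0,0]},{"dp":[0.03,-0.13,0],"angular":[0,0,0]},{"dp":[0.03,-0.13,0],"angular":[0,0,0]},{"dp":[0.03,-0.13,0],"angular":[0,0,0]},{"dp":[0.03,-0.13,0],"angular":[0,0,0]},{"dp":[0.03,-0.13,0],"angular":[0,0,0]},{"dp":[0.03,-0.13,0],"angular":[0,0,0]},{"dp":[0.03,-0.13,0],"angular":[0,0,0]},{"dp":[0.03,-0.13,0],"angular":[0,0,0]},{"dp":[0.03,-0.13,0],"angular":[0,0,0]}]'; python3 aim.py 0.2187 .012 45;python3 where.py;  python3 - <<'E'
from h import *
from station import vision
S=vision.snapshot('scene')['image'];T=vision.snapshot('top')['image']
cv2.imwrite('pics/near.png',np.hstack([cv2.resize(S[200:350,250:400],(400,400)),cv2.resize(T[160:260,280:380],(400,400))]))
E
```

```text
t: 11.2
tcp_pos: [0.5934, 0.0296, 0.0233]
tool_rot: [0.551, 0.742, -0.228, 0.307]
force: [-0.1, 1.6, 0.6]
finger_gap: 0.295
gripper_force: 0.5
d [ 0.298 -0.955] dp units [ 0.32 -1.3   0.02] ang [-0.1 -0.   0.5] q [ 0.19  0.94  1.69 -1.19  0.86  0.87] t 11.2 F [-0.1  1.6  0.6] gap 0.294790882248761
tip [0.5968 0.0181 0.0113] along 0.1786554856668276 lat 0.002221429183500687 dist mill-pad 0.2467032630509779
top 199 head [ 0.6043 -0.0076] along 0.2055 lat 0.0017 ztop 0.142
top 154 head [ 0.6043 -0.0076] along 0.2055 lat 0.0017 ztop 0.142
scene 461 head [ 0.6112 -0.0068] along 0.2067 lat 0.0085 ztop 0.147
scene 317 head [ 0.61   -0.0075] along 0.207 lat 0.0071 ztop 0.147
```

View pics/near.png

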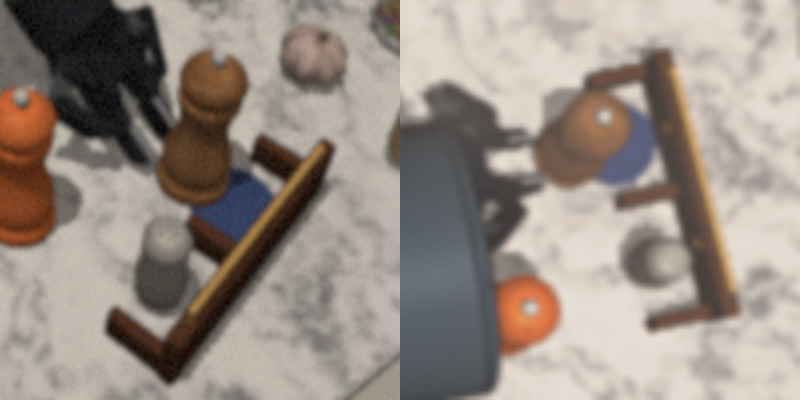

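The mill is entering the bay mouth between the walls at (565,150) in the right half. The pad is partly under it, with clearance on both sides.

```bash
python3 -m crank '[{"dp":[0.03,-0.13,0],"angular":[0,0,0]},{"dp":[0.03,-0.13,0],"angular":[0,0,0]},{"dp":[0.03,-0.13,0],"angular":[0,0,0]},{"dp":[0.03,-0.13,0],"angular":[0,0,0]},{"dp":[0.03,-0.13,0],"angular":[0,0,0]},{"dp":[0.03,-0.13,0],"angular":[0,0,0]},{"dp":[0.03,-0.13,0],"angular":[0,0,0]},{"dp":[0.03,-0.13,0],"angular":[0,0,0]},{"dp":[0.03,-0.1,0],"angular":[0,0,0]},{"dp":[0,0,0],"angular":[0,0,0]}]'; python3 aim.py 0.2187 .012 45;python3 where.py;  python3 - <<'E'
from h import *
from station import vision
D={n:vision.snapshot(n) for n in('scene','top')};S=D['scene']['image'];T=D['top']['image']
cv2.imwrite('pics/in.png',np.hstack([cv2.resize(S[200:340,260:400],(400,400)),cv2.resize(T[160:250,290:380],(400,400))]))
# rail front (rack x) vs mill head, same camera, scene: rack frame
a=.241;e=np.array([np.cos(a),np.sin(a)]);n=np.array([e[1],-e[0]])
for k,D0 in D.items():
    C=cloud(D0);H=cv2.cvtColor(D0['image'],cv2.COLOR_BGR2HSV)
    q=C[(C[...,2]>.112)&(C[...,2]<.137)&(C[...,0]>.57)&(C[...,0]<.66)&(C[...,1]<.0)&(C[...,1]>-.1)][:,:2]
    c=circ(q,.025);print(k,len(q),c,'head in rack x,y rel far bay (org from rail):',[(c-o)@v for o in [{'scene':np.array([.6139,-.0514]),'top':np.array([.6140,-.0482])}[k]] for v in (n,e)])
E
```

```text
t: 12.4
tcp_pos: [0.6015, -0.0049, 0.0234]
tool_rot: [0.551, 0.742, -0.228, 0.307]
force: [-0.1, -0.3, -0.1]
finger_gap: 0.302
gripper_force: 0.0
d [ 0.298 -0.955] dp units [ 0.05 -0.15  0.02] ang [-0.  -0.   0.5] q [ 0.13  0.94  1.7  -1.24  0.83  0.87] t 12.4 F [-0.1 -0.3 -0.1] gap 0.30195711789472063
tip [ 0.6049 -0.0164  0.0113] along 0.21404379996894443 lat -0.0003640800523016971 dist mill-pad 0.2467032630509779
top 219 head [ 0.6146 -0.0443] along 0.2435 lat 0.0006 ztop 0.148
top 164 head [ 0.6146 -0.0443] along 0.2435 lat 0.0006 ztop 0.148
scene 483 head [ 0.6187 -0.0405] along 0.2411 lat 0.0056 ztop 0.148
scene 329 head [ 0.6174 -0.0415] along 0.2417 lat 0.0041 ztop 0.148
scene 362 [ 0.6174092  -0.04167958] head in rack x,y rel far bay (org from rail): [np.float64(-0.008601941522394073), np.float64(0.005727793628809773)]
top 171 [ 0.61655112 -0.04801116] head in rack x,y rel far bay (org from rail): [np.float64(0.00042550735415298124), np.float64(0.0025224600535865716)]
```

View pics/in.png

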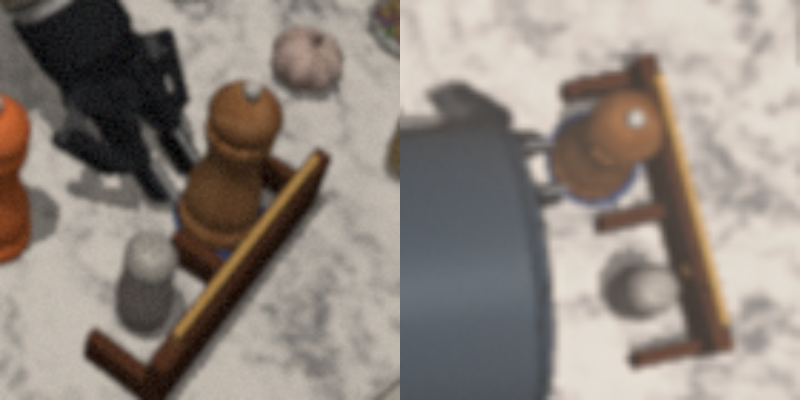

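The mill stands on the pad, with a thin blue ring visible around its foot, a little narrow on the hand side. It is about 3 mm short, so I'll nudge it 3 mm and then back off along the path.

```bash
python3 -m crank '[{"dp":[0.01,-0.035,0],"angular":[0,0,0]},{"dp":[0.01,-0.035,0],"angular":[0,0,0]},{"dp":[0.01,-0.03,0],"angular":[0,0,0]},{"dp":[0,0,0],"angular":[0,0,0]},{"dp":[0,0,0],"angular":[0,0,0]}]'; python3 aim.py 0.2187 .012 45;python3 where.py
python3 -m crank '[{"dp":[-0.03,0.13,0],"angular":[0,0,0]},{"dp":[-0.05,0.2,0],"angular":[0,0,0]},{"dp":[-0.075,0.3,0],"angular":[0,0,0]},{"dp":[-0.1,0.4,0],"angular":[0,0,0]},{"dp":[-0.1,0.4,0],"angular":[0,0,0]},{"dp":[0,0,0],"angular":[0,0,0]}]'; python3 aim.py 0.15 .25 45
```

```text
t: 13.1
tcp_pos: [0.6023, -0.0072, 0.0233]
tool_rot: [0.551, 0.742, -0.228, 0.307]
force: [-0.1, 1.9, -0.1]
finger_gap: 0.302
gripper_force: 0.4
d [ 0.298 -0.955] dp units [ 0.03 -0.07  0.02] ang [-0.1 -0.   0.5] q [ 0.13  0.94  1.7  -1.24  0.83  0.87] t 13.1 F [-0.1  1.9 -0.1] gap 0.3016418178963623
tip [ 0.6058 -0.0187  0.0113] along 0.2164945099062274 lat -0.00023530114908645367 dist mill-pad 0.2467032630509779
top 220 head [ 0.6146 -0.0471] along 0.2462 lat -0.0003 ztop 0.144
top 162 head [ 0.6146 -0.0471] along 0.2462 lat -0.0003 ztop 0.144
scene 489 head [ 0.6195 -0.0429] along 0.2437 lat 0.0057 ztop 0.141
scene 334 head [ 0.6185 -0.0438] along 0.2442 lat 0.0044 ztop 0.141
t: 13.8
tcp_pos: [0.5914, 0.0379, 0.0232]
tool_rot: [0.55, 0.743, -0.227, 0.307]
force: [0.8, 0.0, 0.7]
finger_gap: 0.296
gripper_force: 0.0
d [ 0.298 -0.955] dp units [-0.29  0.61  7.96] ang [-0.1 -0.   0.3] q [ 0.21  0.94  1.68 -1.18  0.87  0.87] t 13.8 F [0.8 0.  0.7] gap 0.2955248694171646
tip [0.5949 0.0265 0.0112] along 0.17011857477843656 lat 0.0028559087214914806 dist mill-pad 0.2467032630509779
```

```bash
python3 -m crank '[{"dp":[0,0,0.4],"angular":[0,0,0]},{"dp":[0,0,0.8],"angular":[0,0,0]},{"dp":[0,0,0.9],"angular":[0,0,0]},{"dp":[0,0,0.9],"angular":[0,0,0]},{"dp":[0,0,0.9],"angular":[0,0,0]},{"dp":[0,0,0.9],"angular":[0,0,0]},{"dp":[0,0,0.9],"angular":[0,0,0]},{"dp":[0,0,0.9],"angular":[0,0,0]},{"dp":[0,0.8,0],"angular":[0,0,0]},{"dp":[0,0.8,0],"angular":[0,0,0]},{"dp":[0,0.8,0],"angular":[0,0,0]},{"dp":[0,0.8,0],"angular":[0,0,0]},{"dp":[0,0.8,0],"angular":[0,0,0]},{"dp":[0,0.8,0],"angular":[0,0,0]},{"dp":[0,0,0],"angular":[0,0,0]},{"dp":[0,0,0],"angular":[0,0,0]}]'; python3 where.py;  python3 - <<'E'
from h import *
from station import vision
D=vision.snapshot('top');S=vision.snapshot('scene')['image'];T=D['image']
cv2.imwrite('pics/end.png',np.hstack([cv2.resize(S[170:350,200:380],(400,400)),cv2.resize(T[130:260,250:380],(400,400))]))
# foot+pad union outline in top: silhouette of foot at left/bottom and of the pad
T0=np.load('top0.npz')['image'].astype(int);I=T.astype(int)
b=(I[...,0]>I[...,2]+18)&(I[...,0]>I[...,1]+8);m=np.zeros_like(b);m[180:212,318:348]=b[180:212,318:348]
H=cv2.cvtColor(T,cv2.COLOR_BGR2HSV);C=cloud(D);P=np.array([.6148,-.0488])
# angular ring width of visible blue about pad centre, on z=0
v,u=np.nonzero(m);w=np.array([ray(D,x,y,0) for x,y in zip(u,v)])-P;r=np.hypot(*w.T);t=np.degrees(np.arctan2(w[:,1],w[:,0]))
for lo in range(-180,180,30):
    k=(t>=lo)&(t<lo+30);print(lo,k.sum(),r[k].min().round(4) if k.any() else '',r[k].max().round(4) if k.any() else '')
q=C[175:215,315:345].reshape(-1,3);q=q[(q[:,2]>.006)&(q[:,2]<.022)];print('foot pts',len(q), len(q)>8 and circ(q[:,:2],.029))
E
```

```text
t: 15.4
tcp_pos: [0.5914, 0.1793, 0.2219]
tool_rot: [0.55, 0.742, -0.228, 0.307]
force: [0.1, -0.2, 0.7]
finger_gap: 0.298
gripper_force: 0.0
top 221 head [ 0.6144 -0.0467] along 0.2458 lat -0.0004 ztop 0.142
top 176 head [ 0.6144 -0.0467] along 0.2458 lat -0.0004 ztop 0.142
scene 483 head [ 0.6194 -0.0428] along 0.2435 lat 0.0056 ztop 0.149
scene 327 head [ 0.6183 -0.0436] along 0.244 lat 0.0043 ztop 0.149Traceback (most recent call last):
  File "<stdin>", line 10, in <module>
ValueError: operands could not be broadcast together with shapes (0,) (2,)
```

View pics/end.png

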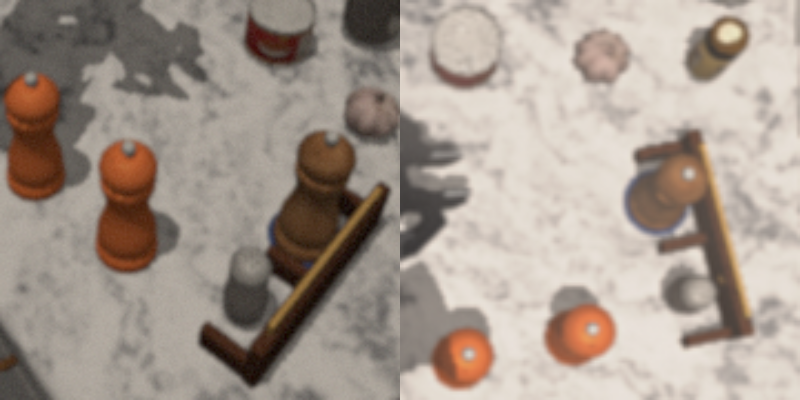

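The mill stands upright on the pad at (655,200) in the right half, with an even blue ring around its foot. The salt, the orange mills and the rest look undisturbed and the hand is clear.

```bash
python3 -c "
from station import order;print(order.sign_off())"
```

```text
the job is handed in; nothing more can be done
None
```

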